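# Make up the box-making and shelf-fitting tool trays

### The arm

A 6-joint arm with a two-finger parallel gripper is mounted at the origin on the work surface. World frame = base frame: x ahead of the robot, y to its left, z up, the work surface at z = 0. Lengths are in mm, angles in rad, forces in N, time in s.
With the tool pointing down it reaches from about 350 to 975 mm from the base axis. Payload 7.1 kg.
Tool frame: the origin (TCP) lies on the front face of the gripper's body, between the roots of the fingers; the fingertips stand 80 mm ahead of it and the grasp point (between the pads) lies 61 mm ahead of it (env.tips_ahead is the distance from the TCP to the fingertips, in mm); z points along the fingers, y is the line along which they close (so a half turn about z gives the same grasp; the last joint's range is limited). The gripper opens to 88 mm and grips with 3 to 60 N. Pads are 20 mm wide; open, the fingers measure 115 mm over their backs; the gripper's body (75 mm by 178 mm) begins 61 mm behind the grasp point.
Start: joints at [-1.283, 0.423, 1.63, -0, 1.089, -0.019], TCP at [188.774, -595.794, 302.675] pointing down, gripper open.
Joint ranges: [-3, 3], [-0.9, 2.11], [0.09, 2.58], [-1.31, 4.45], [0.11, 2.69], [-2.54, 2.54]. Speed limits (rad/s): [2.39, 2.39, 3.01, 3.14, 3.14, 3.14].

### API

Orientations are given as a unit quaternion [x, y, z, w].
In Python, from station import env, set_gripper, viewer, workorder gives the robot as it stands. Calls block until the motion is done:
- env.reach(position, orientation): joint-space move of the TCP to a pose.
- env.move_l(position, rot=None, rate=150, f_stop=None): straight line of the TCP; rot=None keeps the orientation; rate is the mean speed in mm/s. With f_stop (N) it stops when the force on the tool has changed by that much, and returns True; else False.
- env.move_joints(angles): joint-space move.
- set_gripper(opening): finger opening in mm; the grip force is fixed at half the most; returns when the fingers have stopped.
- env.hold(seconds).
- env.ik(position, orientation): joint angles nearest the present ones, or None.
- env.read_state(): the state.
- viewer.camera(name): name is "scene" or "top" or "wrist"; returns the picture (384x512x3 uint8, blue, green, red); there is no depth.
- viewer.camera_params(name): a dict with "fx", "fy", "cx", "cy" (pixels), "pose" (4x4, takes a point from camera to world coordinates); the wrist camera has in their place "tool_from_camera" (4x4, takes a point from camera to tool coordinates, whose origin is the TCP and whose axes are the flange's). Camera axes: x right, y up, looking along -z (the intrinsics and any distortion apply to the point x, -y, -z); pixel columns grow to the right and rows downward; lengths in mm; the calibration is good to about 2 mm. A picture is of the moment at which its call begins: read the wrist's pose just before it. camera_params takes no time and is no camera call.
A pose or a line that the arm cannot do raises env.IKError and nothing moves.
- workorder.sign_off(): hands the job in; it is judged then, once.
The state is a dict: "time_s": time; "qpos": joint angles; "dq": joint speeds; "tau": joint torques, N m; "tool_pos": TCP position; "orientation": TCP orientation; "force": force on the tool from outside, world axes, zero at the start; "wrist_torque": the same for the moment, N m; "width": finger opening in mm; "grip_force": force on a finger pad.
Only numpy, scipy, OpenCV 4.12 (cv2) and the standard library are available. Lean on these libraries where they do the work, as an engineer would, in place of code of your own. Each camera call takes 0.05 s, during which the arm holds its last target. There are 200 camera calls.

### The job

Make up the two tool trays for the next class from the stock on the bench: the box-making tray (the wide one with the small, nearly square well in one corner) gets the block plane in its long bay, the sanding block in the bay beside the well and the glue bottle in the well; the shelf-fitting tray (the long one that already has its box of screws) gets the spirit level in its long narrow bay and the tape measure in its free short bay. Lower every tool to the floor of its bay before you let go (do not drop it), the same way up as it stands now; either end may point forward. Leave the hammer, the screwdriver and the safety glasses where they are.

Things in the scene. Friction and masses are not known exactly. Their poses are not given: they have to be found in the camera images.
- box_tray: Box-making tray, fixed, 210 (x) x 182 (y) mm outside, wooden walls, grey felt. Origin: centre of underside, z up. Bay floors 6 mm, walls (10 thick) and dividers (6 thick) 18 mm above origin. Bays, mm in its frame: long plane bay x -95..95, y -81..-5 (centre 0, -43); sanding-block bay x -95..24, y 1..81 (centre -35.5, 41); bottle well x 30..95, y 1..81 (centre 62.5, 41).
- shelf_tray: Shelf-fitting tray, fixed, 246 (x) x 140 (y) mm outside; origin, floor (6 mm), wall and divider heights (18 mm) as the other. Bays, mm in its frame: long narrow level bay x -113..113, y -60..-10 (centre 0, -35); tape bay x 15..113, y -4..60 (centre 64, 28); the third, x -113..9, y -4..60, is taken by a fixed grey box of screws, 94 x 48 mm, top 32 mm above origin.
- block_plane: Block plane, dark iron, aluminium lever cap, brass front knob, on its sole: 160 mm long (x, knob at +x), 50 wide (y), 51 high. Origin: centre of underside. Two upright cheeks parallel to x, 50 mm over their outsides, are 25 mm high from x -60 to 50 (31 mm from -40 to 30): grip across them near the middle. Between them cap and blade rise to 51 mm at the rear. About 0.65 kg.
- spirit_level: Short spirit level, a bare aluminium bar with black end caps and small greenish vials, standing on its long narrow base: 200 mm long (x), 24 mm wide (y), 46 mm high. Origin: centre of its underside. Grip across the 24 mm near the middle. About 0.22 kg.
- tape_measure: Tape measure in a yellow and black case with a round top, standing on its flat base: 72 mm long (x, hook at +x), 38 mm wide (y), 66 mm high. Origin: centre of the underside of the case. Flat sides: grip across the 38 mm, 35 to 45 mm up. About 0.26 kg.
- sanding_block: Cork sanding block with brown abrasive paper on its lower part, lying flat: 95 mm long (x), 55 mm wide (y), 36 mm high. Origin: centre of its underside. Grip across the 55 mm. About 0.06 kg.
- glue_bottle: Closed white glue bottle standing upright, with an orange nozzle: round body 46 mm in diameter and straight to 76 mm above its base, then a shoulder; 115 mm high overall. Origin: centre of its base; z up. Rigid; grip the body 50 to 75 mm up. About 0.11 kg, more or less full.
- hammer: Claw hammer with a black and red handle, lying at the far side of the bench: about 300 mm long along its own y (head at +y), 128 mm over the head along x, 30 mm high. Origin under the middle of its handle. To be left alone.
- screwdriver: Screwdriver with a yellow handle, lying on the bench, 195 mm long along its own x (tip at +x), 26 mm high. Origin under the joint of handle and blade. To be left alone.
- safety_glasses: Clear safety glasses with a black frame, folded, standing on the lower edge of the lenses: about 145 mm wide along their own y, 50 mm deep (x), 44 mm high. Origin on the bench under the nose bridge. To be left alone.
Mind the look-alikes: they are no part of the job. Several things have the shape of the spirit_level; the one meant has the colours described above.

How it is judged:
By the outcome, as a careful person would: the job done as asked, in the order asked, and still so for the second after the job is handed in, with the robot touching nothing.
It also fails if it takes over 134 s, if anything falls off the work surface, if the arm or the gripper's body presses on something with over 40 N, if the wrist force passes 120 N, or if a joint passes its speed limit or range.

## Working session

There is one attempt and no reset: what is moved stays moved. The work goes in short steps, each a Python script; the robot and the scene stay as the last script left them, time stands still between calls to the robot, and variables do not carry over. Pictures are saved under pics/ and viewed, at most 14 in all, crops included, and the job is handed in when it is done.

```bash
ls; mkdir -p pics; python3 - <<'E'
from station import env, viewer
import cv2, numpy as np
np.set_printoptions(precision=4,suppress=True)
for n in ("top","scene","wrist"):
    cv2.imwrite(f"pics/{n}0.png",cv2.resize(viewer.camera(n),None,fx=1.56,fy=1.56,interpolation=cv2.INTER_CUBIC)); print(n,viewer.camera_params(n))
print(env.read_state())
E
```

```text
pics
top {'fx': 404.8379616715448, 'fy': 404.8379616715448, 'cx': 252.37032990347456, 'cy': 194.90702460450785, 'pose': array([[  -0.0232,    0.9978,   -0.0617,  428.8354],
       [  -0.9996,   -0.0222,    0.0169,    5.7209],
       [   0.0155,    0.0621,    0.9979, 1369.9973],
       [   0.    ,    0.    ,    0.    ,    1.    ]])}
scene {'fx': 347.48496423491883, 'fy': 347.48496423491883, 'cx': 258.2245506706623, 'cy': 184.98176842613955, 'pose': array([[ -0.7935,  -0.4969,   0.3514, 909.9777],
       [  0.6085,  -0.6578,   0.4439, 494.0888],
       [  0.0106,   0.566 ,   0.8243, 966.7532],
       [  0.    ,   0.    ,   0.    ,   1.    ]])}
wrist {'fx': 328.57712871302505, 'fy': 328.57712871302505, 'cx': 256.17354741601144, 'cy': 188.2634538397247, 'tool_from_camera': array([[  0.0001,   0.9535,   0.3015,  83.7201],
       [  1.    ,   0.0001,  -0.0006,  -0.5355],
       [ -0.0006,   0.3015,  -0.9535, -82.1888],
       [  0.    ,   0.    ,   0.    ,   1.    ]])}
{'time_s': 0.15, 'qpos': array([-1.283 ,  0.4237,  1.6305,  0.    ,  1.0886, -0.019 ]), 'dq': array([-0.0005, -0.0023, -0.0006, -0.0005,  0.0011,  0.0006]), 'tau': array([ -0.    , -54.4985, -27.392 ,   0.0644,   0.0204,  -0.0001]), 'tool_pos': array([ 188.6756, -595.4998,  302.0975]), 'orientation': array([ 0.9883,  0.1528, -0.0001, -0.0006]), 'force': array([0.4078, 0.0687, 0.9317]), 'wrist_torque': array([-0.003 , -0.0541, -0.0354]), 'grip_force': 0.0, 'width': 88.04934686393482}
```

View pics/top0.png

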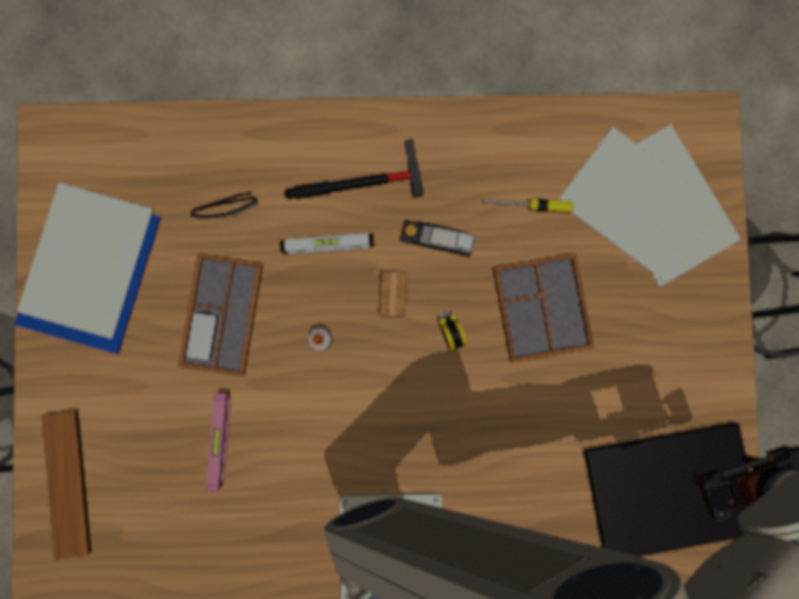

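View pics/scene0.png

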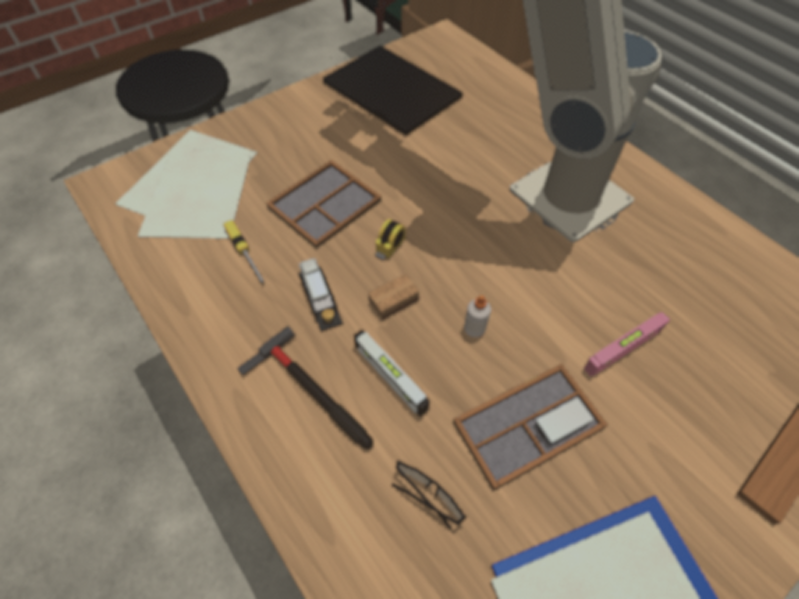

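The top view shows:
- box tray (543,307)
- shelf tray (221,313)
- plane (437,238)
- real level (327,243), white/silver with black caps; the pink one at (218,440) is a decoy
- sanding block (392,293)
- bottle (319,338)
- tape (453,330)

The scene view agrees. Next I'll take two wrist survey pictures from above.

```bash
cat > h.py <<'E'
from station import env, set_gripper, viewer, workorder
import numpy as np, cv2, json
from scipy.spatial.transform import Rotation as R
def down(yaw):  # tool z down, tool x at angle yaw
    return (R.from_euler('z',yaw)*R.from_quat([1,0,0,0])).as_quat()
def shot(name):
    s=env.read_state(); im=viewer.camera('wrist'); p=viewer.camera_params('wrist')
    T=np.eye(4); T[:3,:3]=R.from_quat(s['orientation']).as_matrix(); T[:3,3]=s['tool_pos']
    T=T@p['tool_from_camera']; cv2.imwrite(f'pics/{name}.png',im)
    json.dump(dict(T=T.tolist(),k=[p['fx'],p['fy'],p['cx'],p['cy']]),open(f'pics/{name}.json','w')); return im
def pix2w(name,uv,z):
    d=json.load(open(f'pics/{name}.json')); T=np.array(d['T']); fx,fy,cx,cy=d['k']
    uv=np.atleast_2d(uv).astype(float)
    r=np.c_[(uv[:,0]-cx)/fx,-(uv[:,1]-cy)/fy,-np.ones(len(uv))]@T[:3,:3].T
    return T[:3,3]+r*((z-T[2,3])/r[:,2:])
E
python3 - <<'E'
from h import *
for n,y in (('r',-140),('l',190)):
    env.reach([520,y,400],down(0)); im=shot('w'+n)
    cv2.imwrite(f'pics/w{n}_big.png',cv2.resize(im,None,fx=1.5,fy=1.5,interpolation=cv2.INTER_CUBIC))
print(env.read_state()['time_s'],env.read_state()['qpos'])
E
```

```text
3.5583 [ 3.26869562e-01  2.16599561e-01  1.68937939e+00 -3.18754513e-04
  1.23564542e+00  1.89917062e+00]
```

View pics/wr_big.png

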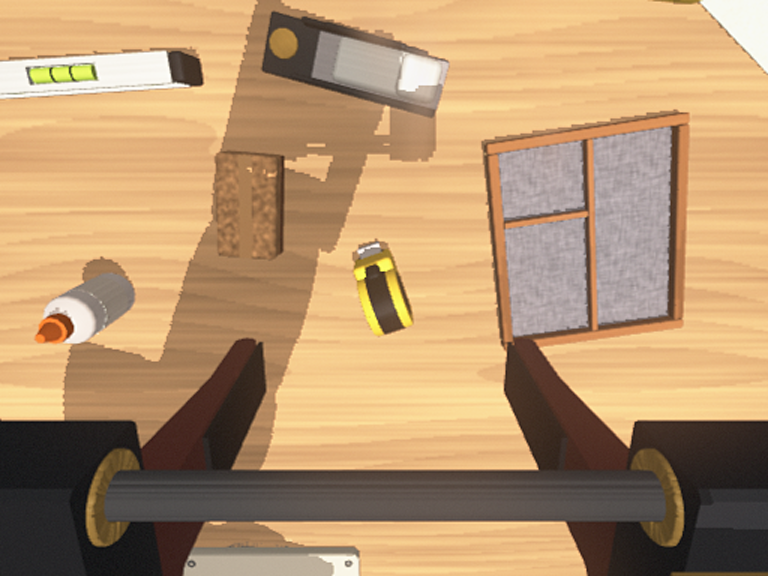

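View pics/wl_big.png

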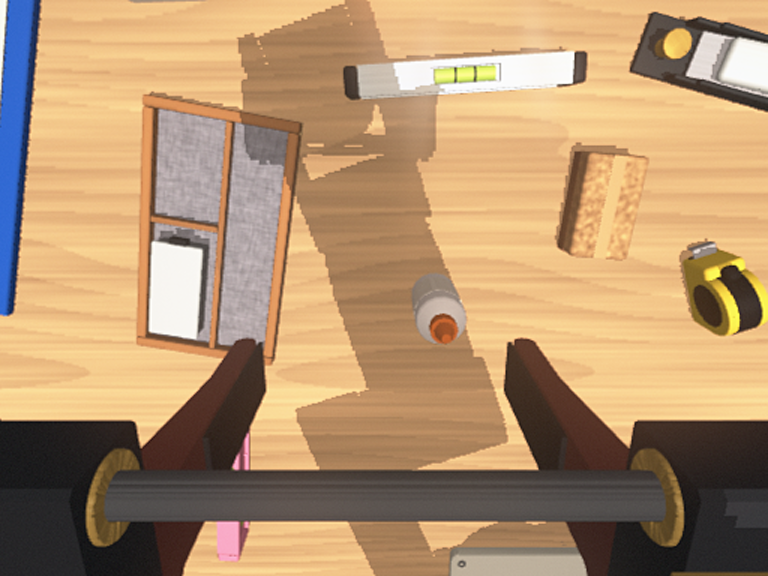

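The wrist views are clear:
- **wr:** box tray corners at (483,142), (689,113), (682,325) and (505,344), with the well at upper left. Plane knob at (284,43), sanding block (248,205), tape (383,288).
- **wl:** shelf tray corners at (145,94), (301,124), (272,360) and (138,342), with the screws at lower left. Level (465,74), bottle nozzle tip (445,341).

In both trays +x points up in the image, i.e. world +x.

```bash
cat > m.py <<'E'
from h import *
np.set_printoptions(precision=1,suppress=True)
P=lambda n,uv,z: pix2w(n,np.array(uv)/1.5,z)
def fit(w,m):
    w=w[:,:2]; m=np.array(m,float); c=w.mean(0); d=m.mean(0)
    rot,_=R.align_vectors(np.c_[w-c,0*w[:,0]],np.c_[m-d,0*w[:,0]]); a=rot.as_euler('zyx')[0]
    M=rot.as_matrix()[:2,:2]; t=c-M@d
    return t,a,np.linalg.norm(w-(m@M.T+t),axis=1)
for nm,v,uv,m in (('box','wr',[(483,142),(689,113),(682,325),(505,344),(588,139),(594,330),(588,214),(503,223)],
  [(105,91),(105,-91),(-105,-91),(-105,91),(95,-2),(-95,-2),(27,1),(27,81)]),
 ('shelf','wl',[(145,94),(301,124),(272,360),(138,342),(230,121),(213,347),(152,219),(217,228)],
  [(123,70),(123,-70),(-123,-70),(-123,70),(113,-7),(-113,-7),(12,60),(12,-4)])):
    print(nm,*fit(P(v,uv,18),m))
def quad(nm,v,uv,z):
    w=P(v,uv,z)[:,:2]; print(nm,v,'c',w.mean(0),'sides',[round(float(np.linalg.norm(w[i]-w[i-1])),1) for i in range(4)],
     'dir1-2',np.degrees(np.arctan2(*(w[0]+w[3]-w[1]-w[2])[::-1])))
quad('plane','wr',[(272,12),(448,62),(438,115),(263,72)],8)   # +x dir = front-rear
print('knob',P('wr',[(284,43)],45))
quad('level','wl',[(346,67),(585,52),(586,80),(347,98)],38)
quad('sand','wr',[(217,154),(214,257),(277,259),(279,156)],36)
quad('sand','wl',[(578,149),(566,256),(627,260),(648,155)],36)
print('nozzle',P('wr',[(38,340)],115),P('wl',[(446,342)],115),'base',P('wl',[(433,294)],0))
# tape: yellow/black case mask extents
for v,box in (('wr',(225,155,285,228)),('wl',(445,155,512,228))):
    im=cv2.imread(f'pics/{v}.png'); x0,y0,x1,y1=box; h=cv2.cvtColor(im[y0:y1,x0:x1],cv2.COLOR_BGR2HSV)
    k=((cv2.inRange(h,(22,150,100),(34,255,255))>0)|(h[...,2]<70)).astype(np.uint8)
    n,l,st,c=cv2.connectedComponentsWithStats(k); i=1+st[1:,4].argmax()
    r=cv2.minAreaRect(np.argwhere(l==i)[:,::-1].astype(np.float32)+[x0,y0]) if 0 else cv2.minAreaRect((np.argwhere(l==i)[:,::-1]+np.array([x0,y0])).astype(np.float32))
    b=cv2.boxPoints(r); print('tape',v,st[i],'cpix',np.array(r[0])*1.5,P(v,[np.array(r[0])*1.5],33),P(v,b*1.5,33)[:,:2].tolist())
quad('tapetop','wr',[(357,262),(376,332),(412,324),(392,252)],40)
E
python3 m.py; python3 - <<'E'
import cv2
a=cv2.imread('pics/wr.png')[150:235,225:290];b=cv2.imread('pics/wl.png')[150:235,440:512]
a=cv2.resize(a,(390,510));b=cv2.resize(b,(432-32,510))
cv2.imwrite('pics/tape.png',cv2.hconcat([a,b]))
E
```

```text
box [ 500.3 -337.3] 0.14665152107772134 [2.3 2.7 1.3 7.2 2.2 1.2 2.6 0.7]
shelf [500.1 353.3] -0.17299436696248777 [2.2 3.2 5.8 2.6 1.5 0.1 2.  1.7]
plane wr c [ 654.6 -115.6] sides [49.0, 157.8, 45.0, 160.8] dir1-2 76.22712158069696
knob [[667.7 -59.6  45. ]]
level wl c [645.3 121.5] sides [24.1, 197.5, 21.7, 200.8] dir1-2 93.63695271894139
sand wr c [533.1 -15.7] sides [54.3, 94.0, 58.7, 93.8] dir1-2 -6.220534833251706
sand wl c [534.5 -10.2] sides [62.3, 96.5, 57.7, 95.4] dir1-2 -1.2540825256309547
nozzle [[438.6 140.5 115. ]] [[436.9 139.3 115. ]] base [[438.8 139.    0. ]]
tape wr [ 33  29  17  34 224] cpix [397.5 300.5] [[ 443.1 -153.    33. ]] [[466.3328837107573, -139.12460261317267], [470.0508652610348, -148.39437038558924], [419.20967735154227, -167.37041153945736], [415.2443389378706, -157.84308762565306]]
tape wl [  24   12   43   57 1266] cpix [736.8 288.3] [[ 455.5 -149.    33. ]] [[484.9143441421528, -105.78117262319569], [502.93891515114285, -146.65008928306366], [425.018851441169, -193.92087863738948], [405.0939241722857, -151.51787455266083]]
tapetop wr c [ 452.8 -140.4] sides [33.8, 72.5, 35.8, 74.2] dir1-2 14.550328748094776
```

View pics/tape.png

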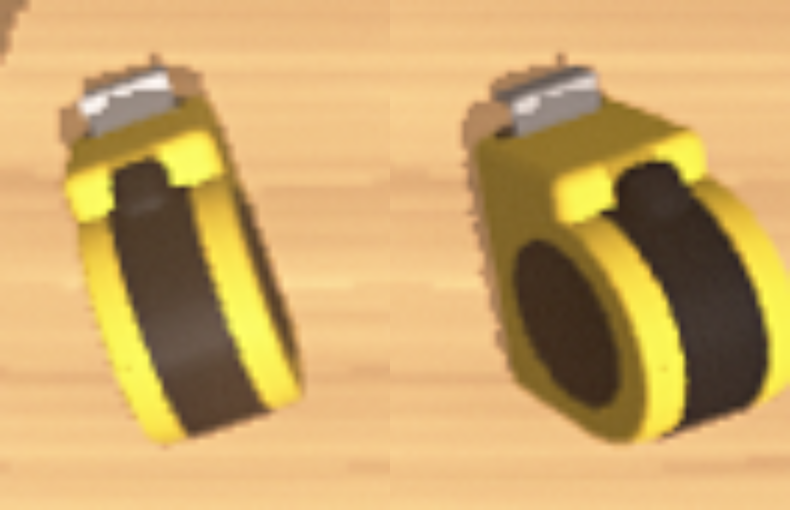

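The tape case points its hook up and slightly left in the image (yaw about 15–18°); I'll look at it close up later. The plane goes first.

```bash
sed -i "s/(682,325),(505,344),/(682,325),/;s/(-105,-91),(-105,91),/(-105,-91),/;s/(301,124),(272,360),/(301,124),/;s/(123,-70),(-123,-70),/(123,-70),/" m.py; python3 m.py | head -2
cat >> h.py <<'E'
def rel(tray,b): 
    x,y,a=tray; c,s=np.cos(a),np.sin(a); return x+c*b[0]-s*b[1], y+s*b[0]+c*b[1]
def pick(x,y,yaw,tip,opening=88,up=300):
    q=down(yaw); set_gripper(opening); env.reach([x,y,up],q)
    env.move_l([x,y,tip+130],rate=250); hit=env.move_l([x,y,tip+80],rate=60,f_stop=12)
    set_gripper(0); s=env.read_state(); print('pick hit',hit,'z',s['tool_pos'],'w',s['width'],'gf',s['grip_force'])
    env.move_l([x,y,up],rate=200); s=env.read_state(); print('lift w',s['width'],'F',s['force'],'t',s['time_s'])
def place(x,y,yaw,tip,release,up=300,shift=None):
    env.reach([x,y,up],down(yaw)); z=tip+86
    env.move_l([x,y,z+8],rate=200); env.hold(0.3)
    hit=env.move_l([x,y,z-2],rate=20,f_stop=4); s=env.read_state(); print('place hit',hit,'z-nominal',s['tool_pos'][2]-z,'F',s['force'],'w',s['width'])
    set_gripper(release); env.move_l([x,y,z+70],rate=150); env.move_l([x,y,up],rate=300); print('t',env.read_state()['time_s'])
E
```

```text
box [ 499.3 -337.1] 0.150050025363956 [1.7 2.  2.  1.  0.6 1.7 2. ]
shelf [499.2 353.3] -0.17612474022402538 [1.4 2.2 3.2 0.9 0.9 1.3 2.1]
```

```bash
cat >> h.py <<'E'
BOX=(499.3,-337.1,0.150); SHELF=(499.2,353.3,-0.176)
E
python3 - <<'E'
from h import *
np.set_printoptions(precision=1,suppress=True)
a=np.radians(76.2)
pick(654.6-3*np.cos(a),-115.6-3*np.sin(a),a,15)
x,y=rel(BOX,(-3,-43)); place(x,y,BOX[2],15,64)
env.reach([480,-250,300],down(0.15)); im=shot('a'); cv2.imwrite('pics/a_big.png',cv2.resize(im,None,fx=1.5,fy=1.5))
E
```

```text
pick hit False z [ 653.9 -118.5   95.1] w 49.6073193969635 gf 29.960085153579712
lift w 49.804429607601435 F [ 0.4 -0.2 -6.4] t 9.0
place hit True z-nominal -0.044164060230059476 F [-0.3  0.5  3.8] w 50.136113922301845
t 13.6667
```

View pics/a_big.png

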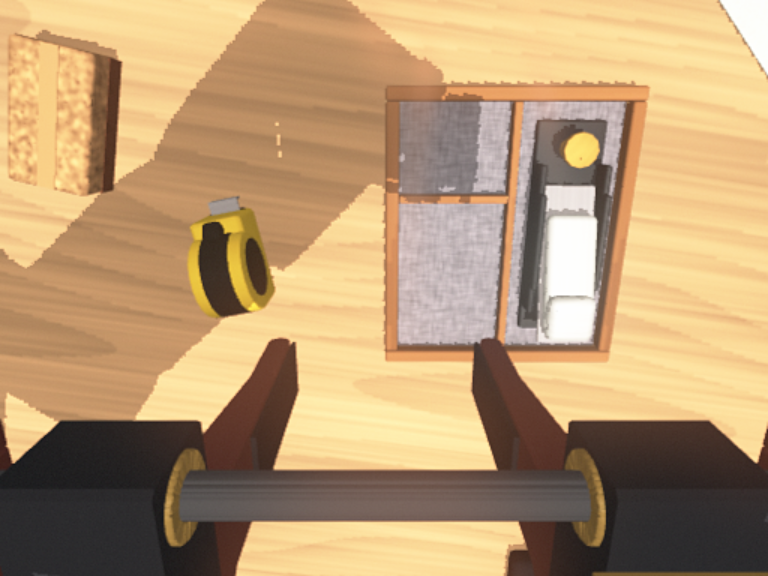

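The plane sits squarely in its bay (537–610, 120–340). Sanding block and bottle are next.

```bash
python3 - <<'E'
from h import *
np.set_printoptions(precision=1,suppress=True)
pick(533.8,-13,np.radians(-3.7),15)
x,y=rel(BOX,(-35.5,41)); place(x,y,BOX[2],15,63)
pick(438.5,139.5,0.3,43)
x,y=rel(BOX,(62.5,41)); place(x,y,BOX[2],43,60)
env.reach([480,-250,330],down(0.15)); im=shot('b'); cv2.imwrite('pics/b_big.png',cv2.resize(im,None,fx=1.5,fy=1.5))
E
```

```text
pick hit False z [533.9 -13.   95.1] w 54.305263420751494 gf 29.971101880073547
lift w 54.90773047231512 F [ 0.1  0.  -0.4] t 19.375
place hit True z-nominal -0.10307100066614794 F [-0.   0.4  3.4] w 54.60422526980129
t 23.9333
pick hit False z [438.5 139.5 123. ] w 45.09286173475197 gf 29.976823953911662
lift w 45.3624604421614 F [ 0.6 -0.1 -1.2] t 29.5583
place hit True z-nominal -0.09492778584652228 F [-0.7  0.   4.4] w 45.24420485704887
t 34.45
```

View pics/b_big.png

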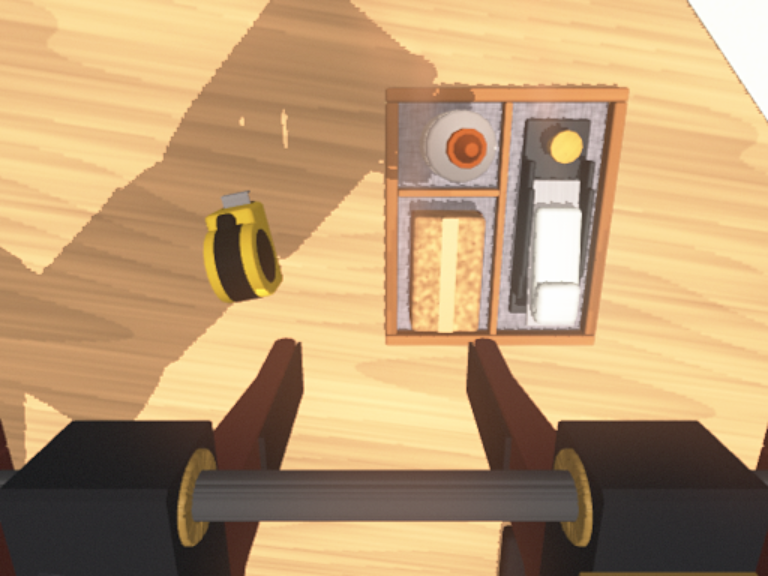

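All three tools lie in their bays: bottle (462,147), sanding block (448,270), plane (555,220). The level is next, then a look at both the shelf tray and the tape.

```bash
python3 - <<'E'
from h import *
np.set_printoptions(precision=1,suppress=True)
pick(645.3,121.5,np.radians(93.6),16,opening=60)
x,y=rel(SHELF,(0,-35)); place(x,y,SHELF[2]+np.pi,16,34)
im1=shot('c')
env.reach([470,-143,260],down(0.26)); im=shot('d')
cv2.imwrite('pics/cd.png',cv2.hconcat([cv2.resize(i,(400,300),interpolation=cv2.INTER_AREA) for i in (im1,)]+[im[0:300,100:500]]))
E
```

```text
pick hit False z [645.3 121.5  96.1] w 23.95499624198326 gf 29.98927116394043
lift w 24.095206695684 F [-0.3 -0.9 -2.2] t 40.2417
place hit True z-nominal -0.07473462300698941 F [-0.4 -0.9  4.1] w 23.777918589746314
t 44.65
```

View pics/cd.png

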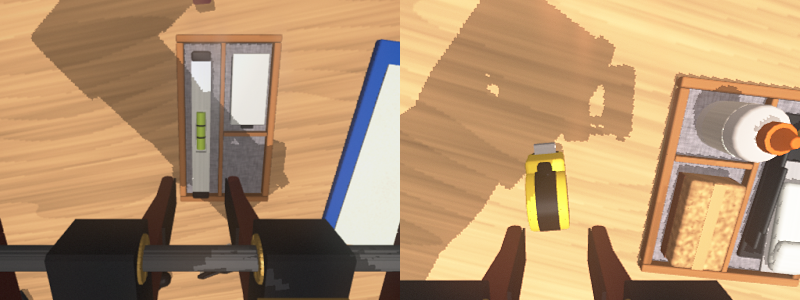

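The level lies in its bay (left picture, (201,125)). On the right, the tape runs from (545,152) to (550,231) in the crop, which is about 4° more yaw than the tool.

```bash
python3 - <<'E'
from h import *
np.set_printoptions(precision=1,suppress=True)
f=pix2w('d',[(245,154)],15)[0]; r=pix2w('d',[(250,231)],36)[0]
d=(f-r)[:2]; print(f,r,np.linalg.norm(d),np.degrees(np.arctan2(d[1],d[0])))
# round top crest (z=66) sides
print(pix2w('d',[(230,200),(266,200)],62)[:,:2])
E
```

```text
[ 483.1 -127.    15. ] [ 411.7 -151.3   36. ] 75.46863867992555 18.780974276275206
[[ 448.5 -123.4]
 [ 456.9 -154.9]]
```

```bash
python3 - <<'E'
from h import *
np.set_printoptions(precision=1,suppress=True)
pick(449,-139.5,np.radians(18),20,opening=80)
x,y=rel(SHELF,(64,28)); place(x,y,SHELF[2],20,50)
env.reach([470,330,330],down(SHELF[2])); im1=shot('e')
env.reach([400,-500,330],down(0.2)); 
cv2.imwrite('pics/e2.png',cv2.hconcat([cv2.resize(i,(400,300),interpolation=cv2.INTER_AREA) for i in (im1,viewer.camera('top'))]))
print(env.read_state()['time_s'])
E
```

```text
pick hit False z [ 449.  -139.5  100. ] w 38.45054459110694 gf 29.661605805158615
lift w 38.081211874846296 F [-0.1  0.5 -2.5] t 51.2167
place hit True z-nominal -0.018856900442941082 F [-0.3 -0.6  2.8] w 38.17407124084327
t 56.5417
60.0833
```

View pics/e2.png

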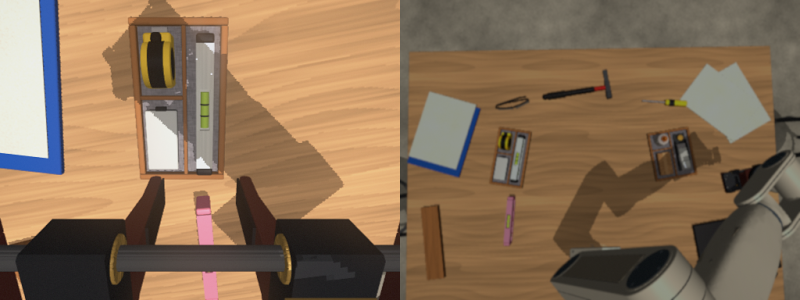

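Every tool is in its bay. The shelf tray holds the tape at (157,60) and the level at (204,105), and the hammer, screwdriver and glasses are untouched. Each tool touched down within 0.1 mm of floor height, so I'm handing in.

```bash
python3 -c "
from h import *
print(workorder.sign_off())"
```

```text
the job is handed in; nothing more can be done
None
```

Both trays are made up with all five tools lowered to their bay floors in the order listed, and the job was handed in with about 60 of the 134 s used; the hammer, screwdriver and glasses were not touched.

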